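# Slide the collar stay case out over the ledge's edge

## Task

Set the closed, flat collar stay case ready to be picked up: push it along the top of the oak ledge with the fingertips towards the ledge's front edge (the long edge on the robot's side), until about 25 mm of it sticks out past that edge, with its long side parallel to the edge. Keep it flat on the wood the whole time, never lifted, tipped or dropped, leave every other thing where it stands, and finish with the hand clear.

Things in the scene. Friction and masses are not known exactly. Their poses are not given: they have to be found in the camera images.
- ledge: Fixed oak ledge standing on the counter: a board 220 mm deep (its x), 920 mm long (its y) and 22 mm thick on two end panels, its top 90 mm above the counter. Origin at the centre of its footprint on the counter (z = 0). Its x axis points away from the robot, square to the long front edge; its y axis runs along the ledge. It cannot move; its place and yaw (up to 0.2 rad) vary.
- ledge_edge (a point): The middle of the ledge's front long top edge (robot's side), at the height of the ledge's top; axes as the ledge's: the ledge top lies at +x of it, overhang is at -x.
- case: Collar stay case: closed flat black plastic case, 70 mm (its x) by 120 mm (its y) by 9 mm thick, 80 to 170 g, lying flat and loose on the ledge, on the left or the right of the ledge's middle, with its four small steel stay shapes (only a look, no catch) on the lid. Origin at the centre of its underside. Its -x long side faces the ledge's front edge, turned from it by up to 0.35 rad at the start. It slides with ordinary friction (a push of about 0.5 to 2 N).
- case_front (a point): The middle of the case's front (-x) long side, at its underside, 35 mm from the case's centre.
- tie_tray: Tie bar tray, bystander: open black acrylic tray with three compartments holding steel tie bars, 85 x 125 x 18 mm, loose on the ledge on the other side of the middle from the case. Origin at the centre of its underside.
- dome: Bystander: glass dome over a ceramic ring dish on a round wooden foot, 90 mm across, 85 mm tall, loose on the ledge. Origin at the centre of its underside.
- cufflink_box: Bystander: chrome cufflink box with a spring clip, 60 x 75 x 42 mm, loose on the ledge. Origin at the centre of its underside.
- polish_tin: Bystander: round metal tin, 80 mm across, 29 mm tall, loose on the ledge. Origin at the centre of its underside. Dome, cufflink box and tin stand in changing order at the ledge's middle and two ends.
- valet_tray: Bystander: wooden valet tray with a watch in it, 100 x 170 x 28 mm, on the counter before the ledge, to the right. Origin at the centre of its underside.
- brush: Bystander: clothes brush, 50 x 170 x 36 mm, on the counter before the ledge, to the left. Origin at the centre of its underside.
There are look-alikes about, which are no part of the job. Leave any blue or pink look-alike of the case alone.

How it is judged:
At the end, for the whole second after the job is handed in: The middle of the case's front long side is 18 to 32 mm out past the ledge's front edge, the long side is parallel to the edge within 0.12 rad (7 degrees), and the case lies flat and at rest on the ledge (within 3 mm of its top) (x of case_front in the frame of ledge_edge between -0.032 and -0.018 m and angle between the x axis of case and the x axis of ledge, either way round below 0.12 rad and z of case in the frame of ledge between 0.087 and 0.093 m and angle between case's own z axis and vertical below 0.04 rad and linear speed of case below 0.01 m/s); the robot touches nothing.
It fails at once if the case is lifted more than 6 mm off the ledge (z of case in the frame of ledge above 0.096 m).
It fails at once if the case is tipped by more than 0.15 rad (angle between case's own z axis and vertical above 0.15 rad).
It fails at once if the case drops off the ledge (z of case in the frame of ledge below 0.075 m).
It fails at once if another thing is moved by more than 12 mm (distance of any of tie_tray, dome, cufflink_box, polish_tin, valet_tray, brush from where it was at the start of the episode above 0.012 m).
It also fails if it takes over 35 s, if anything falls off the work surface, if the arm or the gripper's body presses on something with over 40 N, if the wrist force passes 120 N, or if a joint passes its speed limit or range.

## Robot

A 7-joint arm with a two-finger parallel gripper is mounted at the origin on the work surface. World frame = base frame: x ahead of the robot, y to its left, z up, the work surface at z = 0. Lengths are in m, angles in rad, forces in N, time in s.
With the tool pointing down it reaches from about 0.4 to 0.85 m from the base axis. Payload 6.9 kg.
Tool frame: the origin (TCP) lies midway between the tips of the shut fingers; the grasp point (between the pads) lies behind it (ctrl.pinch_z is the z of the grasp point in the tool frame, in m); z points along the fingers, y is the direction in which the jaws open and shut (so a half turn about z gives the same grasp; the last joint's range is limited). The gripper opens to 85 mm and grips with 20 to 120 N. Pads are 22 mm wide; open, the fingers measure 114 mm over their backs; the gripper's body (76 mm by 85 mm) begins 54 mm behind the grasp point. The pads swing forward as they close: fully open they stand 13 mm farther back than shut.
Start: joints at [0.105, 0.507, -0.238, 1.5, 0.126, 1.149, -0.155], TCP at [0.625, -0, 0.206] pointing down, gripper open.
Joint ranges: [-3.08, 3.08], [-0.24, 2.05], [-1.43, 1.35], [0, 2.5], [-1.52, 4.66], [0.17, 1.96], [-2.89, 2.89]. Speed limits (rad/s): [2.39, 2.39, 3.14, 3.14, 3.14, 3.14, 3.14].

## Interface

Orientations are given as a unit quaternion [w, x, y, z].
In Python, from station import ctrl, get_state, vision, ticket, models gives the robot as it stands. Calls block until the motion is done:
- ctrl.movep(position, orientation): joint-space move of the TCP to a pose.
- ctrl.movel(position, frame=None, max_speed=0.15): straight line of the TCP; frame=None keeps the orientation; max_speed is the mean speed in m/s.
- ctrl.set_joints(angles): joint-space move.
- ctrl.ungrasp() and ctrl.close_gripper(force=None): open the fingers fully, or close them until they stop; force is the grip in N (None keeps the last).
- ctrl.pause(seconds).
- ctrl.ik(position, orientation): joint angles nearest the present ones, or None.
- get_state(): the state.
- vision.grab_frame(name): name is "scene" or "side" or "wrist"; returns (picture, depth): 420x560x3 uint8, blue, green, red; 420x560 float32, m along the optical axis (not along the pixel's ray), 0 where there is no reading.
- vision.camera_info(name): a dict with "mtx" (3x3 intrinsics, pixels), "R" (3x3) and "t" (3): a world point X has camera coordinates R X + t; the wrist camera has in their place "hand_eye" (4x4, takes a point from camera to tool coordinates, whose origin is the TCP and whose axes are the flange's). Camera axes: x right, y down, z forward; pixel columns grow to the right and rows downward; lengths in m; the calibration is good to about 2 mm. A picture is of the moment at which its call begins: read the wrist's pose just before it. camera_info takes no time and is no camera call.
A pose or a line that the arm cannot do raises ctrl.Unreachable and nothing moves.
- ticket.close_job(): hands the job in, once; it reports no verdict.
Trained networks look in the newest picture that a camera, given by its name, has taken for a name from the list of things; names that differ only in an ending like _2 or _b are one class to them, and where a whole thing is asked for, a point or a joint stands for the part that bears it (a point fixed in the world has none). Each returns a list of dicts, best first, with "p" (0 to 1); they miss things now and then, are a little off and sometimes report something else, mostly with a low value. They report only what shows in the picture. A call takes as long as a camera call. They do not tell look-alikes from the thing itself.
- models.recognise(camera, target): "point" ([column, row] in pixels, amid what is visible of it).
- models.masks_of(camera, target): "mask" (420x560 bool, what is visible of it) and "point" ([column, row] in pixels, amid what is visible of it).
The state is a dict: "time": time; "qpos": joint angles; "qd": joint speeds; "tau": joint torques, N m; "tcp_pos": TCP position; "eef_rot": TCP orientation; "contact_force": force on the tool from outside, world axes, zero at the start; "wrist_torque": the same for the moment, N m; "width": finger opening in m.
Only numpy, scipy, OpenCV 4.12 (cv2) and the standard library are available. Lean on these libraries where they do the work, as an engineer would, in place of code of your own. Each camera call takes 0.05 s, during which the arm holds its last target.

## Working session

There is one attempt and no reset: what is moved stays moved. The work goes in short steps, each a Python script; the robot and the scene stay as the last script left them, time stands still between calls to the robot, and variables do not carry over. Pictures are saved under pics/ and viewed, and the job is handed in when it is done.

```bash
ls; mkdir -p pics
python3 - <<'E'
from station import ctrl,get_state,vision
import cv2,numpy as np
for n in ("scene","side","wrist"):
    s=get_state()
    im,d=vision.grab_frame(n); cv2.imwrite(f"pics/{n}0.png",im); np.savez(f"{n}0.npz",im=im,d=d,p=s["tcp_pos"],q=s["eef_rot"])
    print(n,vision.camera_info(n))
print(s)
print(ctrl.pinch_z)
E
```

```text
pics
scene {'mtx': array([[500.04530319,   0.        , 277.1367477 ],
       [  0.        , 500.04530319, 209.29448605],
       [  0.        ,   0.        ,   1.        ]]), 'R': array([[ 0.32224182,  0.94661819,  0.00861463],
       [ 0.54867768, -0.17934627, -0.81657071],
       [-0.77143568,  0.26785988, -0.57718114]]), 't': array([-0.14152543, -0.17727971,  1.77038056])}
side {'mtx': array([[527.70912267,   0.        , 280.04312886],
       [  0.        , 527.70912267, 211.11308207],
       [  0.        ,   0.        ,   1.        ]]), 'R': array([[ 0.99528718, -0.09583943,  0.01477266],
       [-0.06321964, -0.75681103, -0.65056924],
       [ 0.0735303 ,  0.64656931, -0.75930325]]), 't': array([-0.45734747,  0.10505982,  1.42257011])}
wrist {'mtx': array([[347.80878224,   0.        , 280.80261186],
       [  0.        , 347.80878224, 211.22477203],
       [  0.        ,   0.        ,   1.        ]]), 'hand_eye': array([[ 2.97209211e-04, -9.51540358e-01, -3.07523753e-01,
         7.90056981e-02],
       [ 9.99999814e-01,  4.46532371e-04, -4.15201802e-04,
         2.94786840e-04],
[... 182 characters left out ...]
0.1, 'qpos': array([ 0.10549694,  0.50826596, -0.23751412,  1.5010038 ,  0.12571292,
        1.14890307, -0.1548223 ]), 'qd': array([-0.00126815, -0.00197418, -0.00013373, -0.00425666,  0.00061192,
        0.00027798, -0.0002573 ]), 'tau': array([-4.60960451e-03, -6.21825886e+01, -2.19466478e+00, -2.50204021e+01,
        1.25371566e-02,  7.74859713e-03, -3.76228832e-05]), 'tcp_pos': array([ 6.24523870e-01, -8.60401608e-05,  2.05318494e-01]), 'eef_rot': array([-5.46443640e-04,  7.07113888e-01,  7.07099227e-01, -5.78548227e-04]), 'contact_force': array([ 0.60188616, -0.24955285, -0.15552358]), 'wrist_torque': array([-0.04360384,  0.02144825,  0.02529555]), 'width': 0.08534840611142196}
-0.0187
```

View pics/scene0.png

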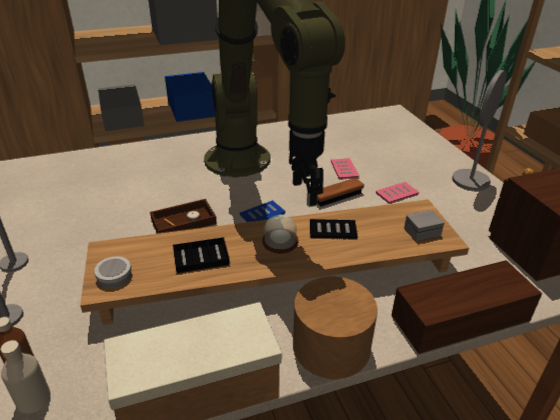

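View pics/side0.png

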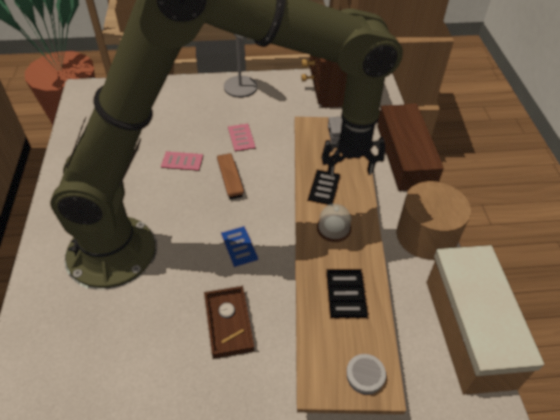

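View pics/wrist0.png

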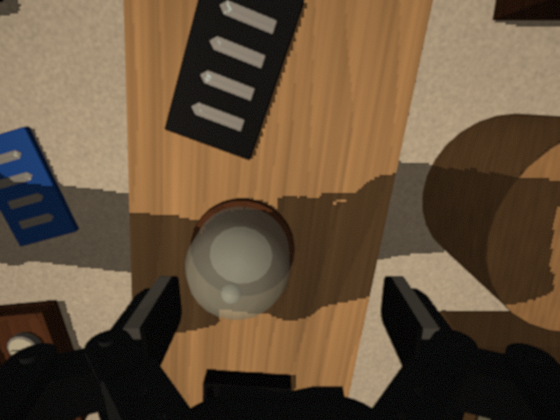

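The case is the black flat one with four steel shapes on the ledge: scene (333,229), side (324,187), wrist (235,75). The black three-compartment object at scene (201,254) is the tie tray. The blue one (263,212) and pink ones (344,168), (397,192) are look-alikes on the counter. Next I measure from depth and confirm with a crop.

```bash
cat > h.py <<'E'
import numpy as np,cv2
from scipy.spatial.transform import Rotation as Ro
def q2R(q): return Ro.from_quat([q[1],q[2],q[3],q[0]]).as_matrix()
def cloud(name,d,info,p=None,q=None):
    K=info["mtx"]; v,u=np.mgrid[0:420,0:560]
    c=np.stack([(u-K[0,2])/K[0,0]*d,(v-K[1,2])/K[1,1]*d,d],-1)
    if name=="wrist":
        H=info["hand_eye"]; c=c@H[:3,:3].T+H[:3,3]
        return c@q2R(q).T+p
    return (c-info["t"])@info["R"]
def analyse(name,im,d,info,p=None,q=None,verbose=True):
    P=cloud(name,d,info,p,q); ok=d>0
    hsv=cv2.cvtColor(im,cv2.COLOR_BGR2HSV)
    return P,ok,hsv
E
python3 - <<'E'
from h import *
from station import vision
import cv2
for n in ("scene","side","wrist"):
    z=np.load(n+"0.npz"); info=vision.camera_info(n)
    P,ok,hsv=analyse(n,z["im"],z["d"],info,z["p"],z["q"])
    im=z["im"]
    top=ok&(abs(P[...,2]-.09)<.006)&(P[...,0]>.4)&(P[...,0]<1.0)
    wood=top&(im[...,2].astype(int)-im[...,0]>25)
    nn,lab,st,ce=cv2.connectedComponentsWithStats(wood.astype(np.uint8))
    k=1+np.argmax(st[1:,4]); W=P[lab==k]
    print(n,"wood z",np.median(W[:,2]),len(W),"x",np.percentile(W[:,0],[1,99]),"y",np.percentile(W[:,1],[1,99]))
    # front edge: per-y-bin min x
    ys=[];xs=[]
    for y in np.arange(W[:,1].min()+.02,W[:,1].max()-.02,.01):
        s=W[abs(W[:,1]-y)<.005,0]
        if len(s)>10: ys.append(y); xs.append(s.min())
    ys=np.array(ys);xs=np.array(xs)
    m=np.ones(len(ys),bool)
    for _ in range(6):
        a=np.polyfit(ys[m],xs[m],1); r=xs-np.polyval(a,ys); m=abs(r)<max(.003,1.5*np.median(abs(r)))
    print(" front x = %.4f + %.4f*y"%(a[1],a[0]), m.sum(),len(m))
    # dark case
    dk=ok&(abs(P[...,2]-.097)<.02)&(P[...,0]>.45)&(P[...,0]<.9)&(im.max(2)<75)
    dk=cv2.morphologyEx(dk.astype(np.uint8),cv2.MORPH_CLOSE,np.ones((9,9)))
    nn,lab,st,ce=cv2.connectedComponentsWithStats(dk)
    for k in range(1,nn):
        if st[k,4]<300: continue
        Q=P[(lab==k)&ok]
        r=cv2.minAreaRect((Q[:,:2]*1000).astype(np.float32))
        print("  blob",ce[k].round(),st[k,4],"zmed %.3f"%np.median(Q[:,2]),r)
    if n=="scene":
        cv2.imwrite("pics/crop.png",cv2.resize(im[190:260,280:480],None,fx=4,fy=4,interpolation=cv2.INTER_CUBIC))
    # objects above ledge
    ob=(ok&(P[...,2]>.11)&(P[...,2]<.19)&(P[...,0]>.45)&(P[...,0]<.9)).astype(np.uint8)
    nn,lab,st,ce=cv2.connectedComponentsWithStats(ob)
    for k in range(1,nn):
        if st[k,4]<150: continue
        Q=P[(lab==k)]; print("  obj",ce[k].round(),Q.min(0).round(3),Q.max(0).round(3))
E
```

```text
scene wood z 0.08940255650260633 16534 x [0.45984904 0.74541949] y [-0.50653752  0.39538753]
 front x = 0.4949 + 0.1071*y 73 90
  blob [527. 233.] 1015 zmed 0.097 ((741.6061401367188, 563.527099609375), (206.3603515625, 48.56368637084961), 10.319494247436523)
  blob [333. 229.] 873 zmed 0.098 ((582.321044921875, 102.35188293457031), (118.18878936767578, 91.54214477539062), 68.667236328125)
  blob [423. 234.] 419 zmed 0.101 ((684.4258422851562, 303.02191162109375), (94.768310546875, 52.98919677734375), 51.337886810302734)
  blob [286. 255.] 2676 zmed 0.089 ((609.190185546875, 27.346206665039062), (347.588623046875, 228.31365966796875), 84.01220703125)
  blob [200. 255.] 1555 zmed 0.096 ((575.6475830078125, -243.85858154296875), (123.96125793457031, 115.96392059326172), 85.47594451904297)
  blob [459. 285.] 3051 zmed 0.090 ((863.1695556640625, 297.5377502441406), (301.1472473144531, 78.82159423828125), 89.65798950195312)
  blob [115. 283.] 333 zmed 0.097 ((614.6885375976562, -448.898193359375), (78.43366241455078, 41.39650344848633), 83.41246032714844)
  blob [151. 297.] 555 zmed 0.082
[... 1873 characters left out ...]
16027832031), 70.80928802490234)
  blob [491. 187.] 4640 zmed 0.098 ((804.63720703125, 2.5169219970703125), (146.0877685546875, 42.96168518066406), 69.46253204345703)
  blob [310. 242.] 8541 zmed 0.092 ((644.2444458007812, -55.31803894042969), (154.82498168945312, 126.36276245117188), 8.37511920928955)
  blob [164. 274.] 2636 zmed 0.092 ((532.0916748046875, -66.71894836425781), (136.08987426757812, 79.99317169189453), 80.77501678466797)
  blob [245. 381.] 1609 zmed 0.101 ((593.5463256835938, -195.85934448242188), (34.843017578125, 89.11903381347656), 88.70466613769531)
  obj [523. 235.] [ 0.779 -0.103  0.11 ] [0.855 0.058 0.134]
  obj [237. 265.] [ 0.551 -0.079  0.11 ] [ 0.631 -0.005  0.178]
```

```bash
sleep 0.1
```

```text
(no output)
```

View pics/crop.png

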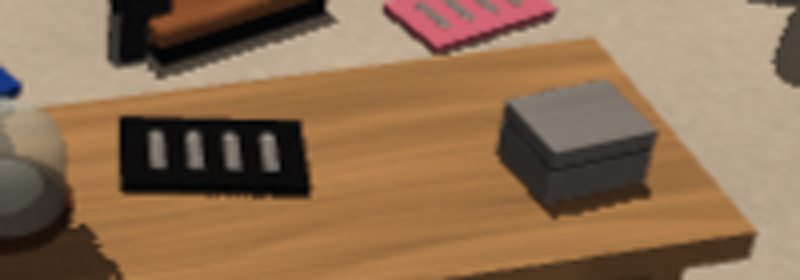

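Crop: flat black case at scene (333,229) with four steel shapes, chrome cufflink box to its right. This confirms the target. Plan: keep the fingers open with the jaw axis along the ledge, come down behind the case, and push its rear long side with both tips, which aligns it by itself.

```bash
cat >> h.py <<'E'
TH=-0.1085; E0=np.array([0.498,0.0])
LX=np.array([np.cos(TH),np.sin(TH)]); LY=np.array([-np.sin(TH),np.cos(TH)])
def w(lx,ly): return E0+lx*LX+ly*LY
def toL(P): return (P[...,:2]-E0)@np.stack([LX,LY],1)
Rm=np.column_stack([np.r_[-LX,0],np.r_[LY,0],[0,0,-1]])
_q=Ro.from_matrix(Rm).as_quat(); Q=[_q[3],_q[0],_q[1],_q[2]]
E
python3 - <<'E'
from h import *
from station import ctrl,get_state,vision
c=np.array([.587,.1015]); print("case L",toL(c))
ly=toL(c)[1]; print(np.linalg.det(Rm))
for z in (.2,.08):
    for lx in (.157,.056):
        print(z,lx,w(lx,ly),ctrl.ik([*w(lx,ly),z],Q))
ctrl.movep([*w(.157,ly),.2],Q)
s=get_state(); im,d=vision.grab_frame("wrist"); cv2.imwrite("pics/w1.png",im); np.savez("w1.npz",im=im,d=d,p=s["tcp_pos"],q=s["eef_rot"])
print(s["time"],s["tcp_pos"],s["contact_force"])
P=cloud("wrist",d,vision.camera_info("wrist"),s["tcp_pos"],s["eef_rot"])
dk=(d>0)&(P[...,2]>.093)&(P[...,2]<.106)&(P[...,1]<.2)&(P[...,1]>.01)&(P[...,0]>.5)&(P[...,0]<.66)&(im.max(2)<90)
dk=cv2.morphologyEx(dk.astype(np.uint8),cv2.MORPH_CLOSE,np.ones((9,9)))
n,lab,st,ce=cv2.connectedComponentsWithStats(dk); k=1+np.argmax(st[1:,4])
q=P[(lab==k)&(d>0)]; r=cv2.minAreaRect((toL(q)*1000).astype(np.float32)); print(st[k],r,np.median(q[:,2]))
E
```

```text
case L [0.07748549 0.11054071]
1.0
0.2 0.157 [0.66604693 0.09288959] [ 0.15278572  0.63388212 -0.60974045  1.36572522  0.36495126  1.25424003
  0.98406116]
0.2 0.056 [0.56564085 0.1038266 ] [ 0.18051198  0.48142233 -0.6299004   1.64215797  0.30800059  1.11917938
  0.9312209 ]
0.08 0.157 [0.66604693 0.09288959] [ 0.13832546  0.73557561 -0.56808573  1.51980661  0.43876796  1.01561818
  0.91612236]
0.08 0.056 [0.56564085 0.1038266 ] [ 0.13623554  0.60590792 -0.57055931  1.79707418  0.41746661  0.86124474
  0.83181536]
1.2083 [0.66595483 0.09229638 0.19980855] [-0.1219347   0.63858278  0.44152545]
[  194    27   178   137 13374] ((78.90015411376953, 109.71099853515625), (118.96762084960938, 71.22178649902344), 75.94544982910156) 0.1006104796334151
```

View pics/w1.png

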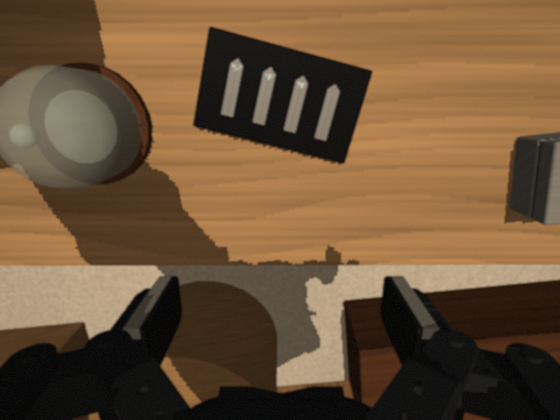

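Wrist view: ledge's back edge is level at row 265, so the tool is square to the ledge. The case is centred at (283,95), midway between the fingers, with the dome at (80,125) and the cufflink box at (540,180) clear. Now a guarded descent behind the case.

Run:
```python
from h import *
from station import ctrl,get_state,vision
ly=.1097
ctrl.movel([*w(.158,ly),.092],max_speed=.12)
ctrl.pause(.15)
f0=get_state()["contact_force"]; print(f0,get_state()["tcp_pos"])
z=.092
while z>.068:
    z-=.0015
    ctrl.movel([*w(.158,ly),z],max_speed=.03)
    s=get_state(); f=s["contact_force"]-f0
    if f[2]>4: print("touch",z,s["tcp_pos"],f); break
print(s["time"],z,f,s["tcp_pos"])
```

```text
[-0.15775496  0.56411122 -0.20088568] [0.66740992 0.09211809 0.09293454]
6.4583 0.06799999999999998 [ 0.38092584 -0.6192635   0.6698438 ] [0.66685005 0.09192891 0.06786173]
```

No touch by TCP z = 0.068, so I'll look before going lower.

Run:
```python
from h import *
from station import ctrl,get_state,vision
o=[]
for n in ("side","wrist","scene"):
    s=get_state(); im,d=vision.grab_frame(n); np.savez(n+"2.npz",im=im,d=d,p=s["tcp_pos"],q=s["eef_rot"])
    cv2.imwrite(f"pics/{n}2.png",im)
    if n=="side": cv2.imwrite("pics/side2c.png",cv2.resize(im[100:260,270:430],None,fx=3.5,fy=3.5,interpolation=cv2.INTER_CUBIC))
print(s["width"],s["time"])
P=cloud("wrist",np.load("wrist2.npz")["d"],vision.camera_info("wrist"),s["tcp_pos"],s["eef_rot"])
d=np.load("wrist2.npz")["d"]; T=(P-s["tcp_pos"])@q2R(s["eef_rot"])
m=(d>0)&(d<.3)
for r in range(260,400,8):
    print(r,[tuple((T[r,c]*1000).round().astype(int)) for c in (140,160,180,385,405,425)])
```

```text
0.08538170648747691 6.5583
260 [(np.int64(8), np.int64(-65), np.int64(-23)), (np.int64(8), np.int64(-55), np.int64(-24)), (np.int64(8), np.int64(-46), np.int64(-24)), (np.int64(8), np.int64(48), np.int64(-23)), (np.int64(8), np.int64(57), np.int64(-24)), (np.int64(8), np.int64(67), np.int64(-23))]
268 [(np.int64(4), np.int64(-65), np.int64(-24)), (np.int64(4), np.int64(-56), np.int64(-25)), (np.int64(4), np.int64(-46), np.int64(-24)), (np.int64(4), np.int64(48), np.int64(-24)), (np.int64(3), np.int64(58), np.int64(-23)), (np.int64(4), np.int64(67), np.int64(-24))]
276 [(np.int64(0), np.int64(-66), np.int64(-24)), (np.int64(10), np.int64(-49), np.int64(-43)), (np.int64(0), np.int64(-47), np.int64(-24)), (np.int64(10), np.int64(43), np.int64(-42)), (np.int64(0), np.int64(58), np.int64(-24)), (np.int64(0), np.int64(68), np.int64(-23))]
284 [(np.int64(-5), np.int64(-66), np.int64(-23)), (np.int64(11), np.int64(-46), np.int64(-51)), (np.int64(-5), np.int64(-48), np.int64(-23)), (np.int64(7), np.int64(42), np.int64(-44)), (np.int64(11), np.int64(48), np.int64(-51)), (np.int64(-4), np.int64
[... 3233 characters left out ...]
nt64(-146), np.int64(88), np.int64(65)), (np.int64(16), np.int64(29), np.int64(-104)), (np.int64(16), np.int64(34), np.int64(-104))]
388 [(np.int64(16), np.int64(-32), np.int64(-107)), (np.int64(16), np.int64(-27), np.int64(-106)), (np.int64(-126), np.int64(-75), np.int64(37)), (np.int64(-149), np.int64(87), np.int64(60)), (np.int64(17), np.int64(28), np.int64(-108)), (np.int64(18), np.int64(32), np.int64(-108))]
396 [(np.int64(17), np.int64(-30), np.int64(-110)), (np.int64(17), np.int64(-26), np.int64(-109)), (np.int64(17), np.int64(-22), np.int64(-110)), (np.int64(16), np.int64(23), np.int64(-109)), (np.int64(17), np.int64(27), np.int64(-110)), (np.int64(16), np.int64(32), np.int64(-108))]
```

View pics/wrist2.png

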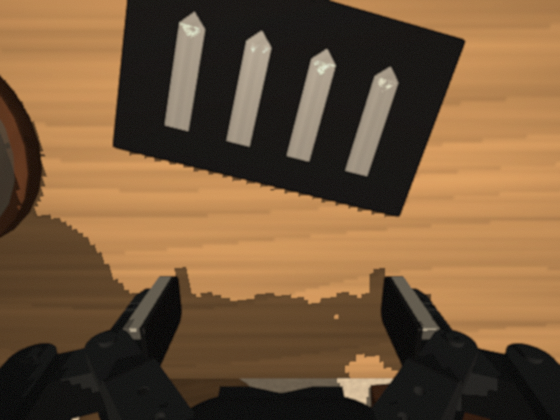

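View pics/side2c.png

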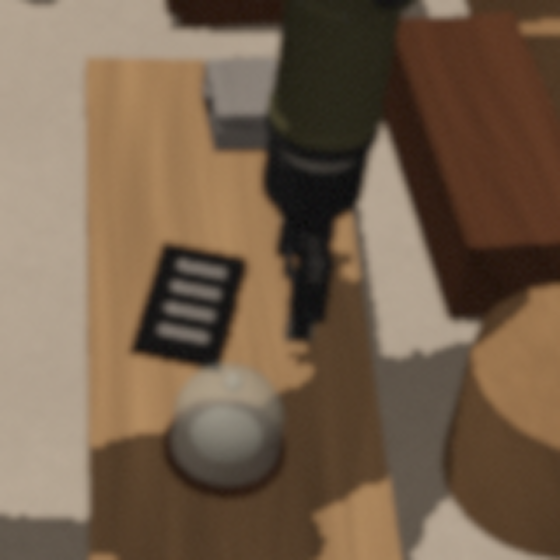

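The wrist view shows both open tips still about 17 mm above the wood: tips at tool z ≈ −41 mm, wood at −24 mm. The case, rear corners (113,147) and (400,215), lies well ahead of the fingers. Continuing the guarded descent.

Run:
```python
from h import *
from station import ctrl,get_state,vision
ly=.1097
f0=get_state()["contact_force"]
z=.056
ctrl.movel([*w(.158,ly),z],max_speed=.05); ctrl.pause(.1)
f0=get_state()["contact_force"];print(f0)
while z>.044:
    z-=.001
    ctrl.movel([*w(.158,ly),z],max_speed=.03)
    s=get_state(); f=s["contact_force"]-f0
    print(z,s["tcp_pos"][2].round(4),f.round(2))
    if f[2]>3: break
print(s["time"])
```

```text
[-0.43331304  0.16323502  0.18221107]
0.055 0.0551 [ 0.68 -0.19  0.26]
0.054 0.054 [-0.12 -0.43 -0.16]
0.053 0.0529 [-0.2   0.63 -1.15]
0.052 0.052 [ 0.36 -0.32 -0.41]
0.051 0.0518 [-2.95 -1.92  6.38]
8.35
```

Touch at TCP z ≈ 0.0517. I'll raise it to about 3 mm above the wood and push most of the way.

```bash
cat > meas.py <<'E'
from h import *
from station import ctrl,get_state,vision
def meas(tag):
    s=get_state(); im,d=vision.grab_frame("wrist"); cv2.imwrite(f"pics/{tag}.png",im)
    np.savez(tag+".npz",im=im,d=d,p=s["tcp_pos"],q=s["eef_rot"])
    P=cloud("wrist",d,vision.camera_info("wrist"),s["tcp_pos"],s["eef_rot"]); L=toL(P); z=P[...,2]
    v,u=np.mgrid[0:420,0:560]
    top=(d>0)&(abs(z-.0905)<.007)&(v<270)
    wood=top&(im[...,2].astype(int)-im[...,0]>25)
    case=(d>0)&(z>.093)&(z<.107)&(im.max(2)<90)&(L[...,0]<.11)&(L[...,1]>.02)&(L[...,1]<.2)&(v<270)
    case=cv2.morphologyEx(case.astype(np.uint8),cv2.MORPH_OPEN,np.ones((3,3)))>0
    def front(mask,bins):
        o=[]
        for y in bins:
            m=mask&(abs(L[...,1]-y)<.0025)
            if m.sum()>8: o.append((y,np.percentile(L[...,0][m],.5)))
        return np.array(o).reshape(-1,2)
    cy=L[case][:,1]; lo,hi=np.percentile(cy,[.5,99.5]); print("case ly",lo,hi,"z",np.median(z[case]),"wood z",np.median(z[wood]))
    c=front(case,np.arange(lo+.01,hi-.01,.005)); 
    e=front(wood,np.r_[np.arange(lo-.06,lo-.008,.005),np.arange(hi+.008,hi+.06,.005)])
    a=np.polyfit(c[:,0],c[:,1],1); print("case front lx(mid) %.4f slope %.4f"%(np.polyval(a,(lo+hi)/2),a[0]))
    if len(e): print("edge", (e*1000).round(1).tolist())
    print("t",s["time"],s["tcp_pos"],s["contact_force"])
E
python3 - <<'E'
from meas import *
ly=.1097
ctrl.movel([*w(.158,ly),.0545],max_speed=.03)
print(get_state()["contact_force"])
ctrl.movel([*w(.110,ly),.0545],max_speed=.05)
print(get_state()["contact_force"],get_state()["tcp_pos"])
ctrl.movel([*w(.071,ly),.0545],max_speed=.04)
meas("w3")
E
```

```text
[ 0.03999017 -0.353891   -0.04006071]
[-0.22202222  0.28482757  0.35626194] [0.61939238 0.09701944 0.05441176]
case ly 0.04480467507427527 0.16179089956900047 z 0.10054582568861642 wood z 0.0915595912894916
case front lx(mid) -0.0097 slope 0.0002
edge [[-10.2, 55.7], [-5.2, 36.0], [-0.2, 17.5], [4.8, -2.0], [9.8, -2.0], [14.8, -2.0], [19.8, -2.0], [24.8, -2.0], [29.8, -2.0], [34.8, -2.0], [169.8, -2.1], [174.8, -2.1], [179.8, -2.1], [184.8, -2.1], [189.8, -2.1], [194.8, -2.1], [199.8, -2.1], [204.8, -2.1], [209.8, -2.1], [214.8, 0.2], [219.8, 21.6]]
t 10.85 [0.58062101 0.10131242 0.0544991 ] [-1.32872039  0.63004999  0.79164144]
```

View pics/w3.png

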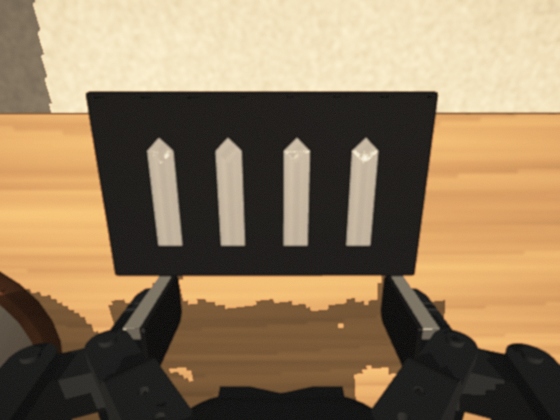

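Case is parallel, with its front at row 93 and the ledge edge at row 113. It sticks out 7.7 mm, so 17.3 mm more.

Run:
```python
from meas import *
ly=.1097
ctrl.movel([*w(.0537,ly),.0545],max_speed=.03)
ctrl.pause(.2)
meas("w4")
ctrl.movel([*w(.080,ly),.0545],max_speed=.06)
meas("w5")
```

```text
case ly 0.04488416124799557 0.16189533147666668 z 0.10055089645243184 wood z 0.0915432906406824
case front lx(mid) -0.0274 slope -0.0005
edge [[-10.1, 38.7], [-5.1, 17.7], [-0.1, -2.1], [4.9, -2.1], [9.9, -2.1], [14.9, -2.1], [19.9, -2.1], [24.9, -2.1], [29.9, -2.1], [34.9, -2.1], [169.9, -2.2], [174.9, -2.2], [179.9, -2.3], [184.9, -2.2], [189.9, -2.2], [194.9, -2.3], [199.9, -2.3], [204.9, -2.3], [209.9, -2.3], [214.9, -2.3], [219.9, -2.3]]
t 11.825 [0.56336202 0.10321188 0.05447423] [ 0.76610627 -0.3058863   0.16552768]
case ly 0.04480776946290051 0.16198347840364663 z 0.10056098483593004 wood z 0.09155948307017966
case front lx(mid) -0.0272 slope 0.0003
edge [[-5.2, 45.6], [-0.2, 27.0], [4.8, 7.4], [9.8, -1.5], [14.8, -1.8], [19.8, -1.6], [24.8, -1.8], [29.8, -1.6], [34.8, -1.8], [170.0, -2.1], [175.0, -2.1], [180.0, -2.1], [185.0, -2.1], [190.0, -2.1], [195.0, -2.1], [200.0, -2.1], [205.0, -2.0], [210.0, -1.8], [215.0, 11.6], [220.0, 32.0]]
t 12.4667 [0.58930158 0.10040322 0.05425674] [ 0.47878244  0.17276016 -0.07237744]
```

View pics/w5.png

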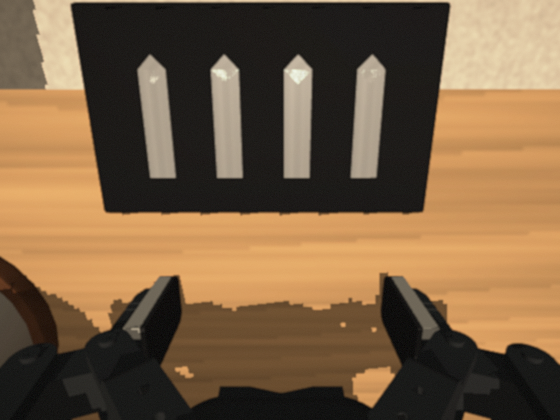

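Overhang is 25.2 mm, parallel within 0.001 rad, and the hand is off it. I'll retreat up and compare all objects with the start pictures.

Run:
```python
from meas import *
ctrl.movel([*w(.10,.1097),.20],max_speed=.12)
ctrl.pause(.3)
meas("w6")
im0=np.load("scene0.npz")["im"]; im,_=vision.grab_frame("scene"); sd,_=vision.grab_frame("side")
cv2.imwrite("pics/scene6.png",im); cv2.imwrite("pics/side6.png",sd)
cv2.imwrite("pics/cmp.png",np.vstack([im0[150:300,60:480],im[150:300,60:480]]))
s=get_state();print(s["time"],s["contact_force"])
```

```text
case ly 0.044723473358470975 0.1623531814670769 z 0.10060244905985004 wood z 0.09156564482034438
case front lx(mid) -0.0271 slope 0.0006
edge [[-15.3, -1.9], [-10.3, -2.0], [-5.3, -1.9], [-0.3, -1.8], [4.7, -1.9], [9.7, -1.8], [14.7, -1.7], [19.7, -1.3], [24.7, -1.8], [29.7, -1.3], [34.7, -1.7], [170.4, -1.7], [175.4, -1.4], [180.4, -1.7], [185.4, -1.4], [190.4, -1.9], [195.4, -1.4], [200.4, -1.8], [205.4, -1.8], [210.4, -1.8], [215.4, -1.8], [220.4, -1.3]]
t 14.1917 [0.60915287 0.09823308 0.19966943] [0.03470359 0.02374353 0.00687924]
14.3417 [ 0.06899321 -0.07611706  0.49510148]
```

View pics/cmp.png

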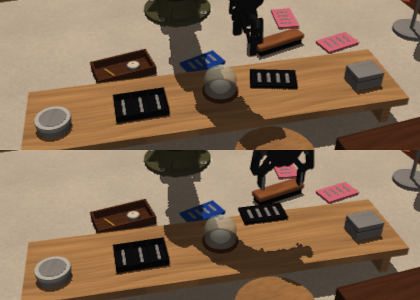

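View pics/side6.png

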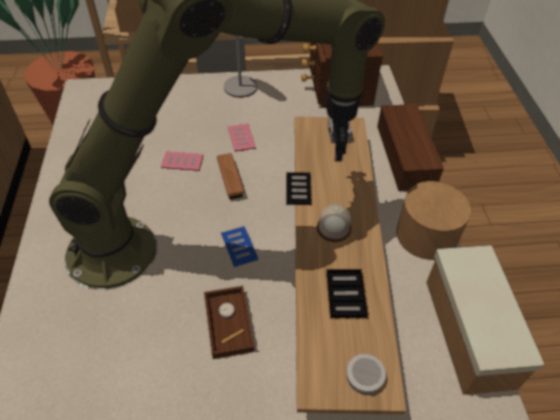

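The case (side view (298,188)) sits over the front edge and parallel to it. Dome (335,221), tie tray (346,294), tin (366,373), cufflink box, brush and valet tray are where they started. The hand is clear, so I'm handing in.

Run:
```python
from station import ticket
print(ticket.close_job())
```

```text
the job is handed in; nothing more can be done
None
```

I pushed the black case with four steel shapes along the ledge with both open fingertips against its rear long side. It finished about 25 mm out past the front edge and parallel to it, and I handed the job in at about 14.3 s.

- **Case:** the last wrist-camera checks gave an overhang of 25.2 to 25.4 mm. The long side was within about 0.001 rad of the edge, and its top was 9 mm above the wood, so it lies flat.
- **Hand:** it is clear, about 10 cm above the ledge, with no contact force beyond sensor noise.
- **Other things:** comparing the start and end pictures by eye, none of the other objects looked moved. The gripper partly hid the cufflink box in the last side view.

**Disagreements:**
- The open fingertips stood about 40 mm behind the TCP, not the 13 mm I expected from the description. The first guarded descent therefore found no contact, and a second one touched the ledge at about 6 N before the push.
- The wrist camera read the ledge edge about 2 mm off the value I got from the scene and side cameras. I therefore measured the overhang from the edge and the case in the same picture.

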